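# Refit the draining plate on the chocolate station

### The arm

A 6-joint arm with a two-finger parallel gripper is mounted at the origin on the work surface. World frame = base frame: x ahead of the robot, y to its left, z up, the work surface at z = 0. Lengths are in mm, angles in rad, forces in N, time in s.
With the tool pointing down it reaches from about 300 to 775 mm from the base axis. Payload 14.6 kg.
Tool frame: the origin (TCP) lies midway between the tips of the shut fingers; the grasp point (between the pads) lies 19 mm behind it; z points along the fingers, y is the direction in which the jaws open and shut (so a half turn about z gives the same grasp; the last joint's range is limited). The gripper opens to 94 mm and grips with 3 to 60 N. Pads are 16 mm wide; open, the fingers measure 119 mm over their backs; the gripper's body (75 mm by 177 mm) begins 78 mm behind the grasp point.
Start: joints at [1.223, 0.3, 1.521, -0, 1.321, -0.067], TCP at [152.416, 528.449, 205.446] pointing down, gripper open.
Joint ranges: [-3.03, 3.03], [-0.79, 2.21], [0.23, 2.52], [-1.04, 4.18], [0, 3.07], [-2.55, 2.55]. Speed limits (rad/s): [2.22, 2.22, 2.57, 3.14, 3.14, 3.14].

### API

Orientations are given as [roll, pitch, yaw] about the fixed x, y, z axes, in that order (R = Rz(yaw) Ry(pitch) Rx(roll)).
In Python, from cell import read_state, camera, get_calibration, sign_off gives the robot as it stands.
- The arm moves only by the tool carry_out, never from a script. Its argument "series" is a list of rows, each an object with "delta_pos": the shift along the world's x, y, z in mm, a list of three; "turn": the turn, a rotation vector about the world's x, y, z in rad, a list of three; "hand": the opening, from 0 (shut) to 1 (fully open). A call has 1 to 8 rows; each row is the pose to reach, as a shift and turn from the pose commanded when the call began; what a row does not reach only later rows make up. A row lasts 1/8 s, in which the tool goes at most 62.5 mm and 10.7 degrees, less where a joint would pass 70% of its speed; a pose out of reach is approached as far as the arm can. A call with a gripper value outside its range is refused whole. The fingers move at their own pace and stop on an object; "squeeze" is the grip in N (left out, the last holds). Time passes only in rows, so rows that repeat a pose let the fingers close. It gives the time, the measured TCP pose, the force and the opening at its end, in the units of the state.
- read_state(): the state, without advancing time (a new reading comes with each control period).
- camera(name): name is "side" or "top"; returns the picture (480x640x3 uint8, red, green, blue); there is no depth.
- get_calibration(name): a dict with "intrinsics" (3x3 intrinsics, pixels), "k1" (the pictures are not rectified: a ray, as slopes to the right and down, at radius r is drawn at 1 + k1 r^2 times it, then the intrinsics apply), "pose" (4x4, takes a point from camera to world coordinates). Camera axes: x right, y down, z forward; pixel columns grow to the right and rows downward; lengths in mm; the calibration is good to about 2 mm. A picture is of the moment at which its call begins. get_calibration takes no time and is no camera call.
- sign_off(): hands the job in, once; it reports no verdict.
The state is a dict: "clock": time; "joints": joint angles; "qd": joint speeds; "effort": joint torques, N m; "eef_pos": TCP position; "eef_rot": TCP orientation; "wrist_force": force on the tool from outside, world axes, zero at the start; "moment": the same for the moment, N m; "finger_gap": finger opening in mm.
Only numpy, scipy, OpenCV 4.12 (cv2) and the standard library are available. Lean on these libraries where they do the work, as an engineer would, in place of code of your own. Each camera call takes 0.05 s, during which the arm holds its last target.

### The job

Refit the aluminium draining plate onto the grey draining station: hang it by its two holes over both brass pins, then press its front edge down until both orange spring clips have snapped over it and it lies flat and fully home. Leave the tray of finished sweets where it is.

Things in the scene. Friction and masses are not known exactly. Their poses are not given: they have to be found in the camera images.
- plate_mid (a point): Loose aluminium plate with dark slots, 140 (x) x 190 (y) x 6 mm, about 0.4 kg, starting flat on a wire stand, underside 30 mm over the table. Point: middle of the plate, 3 mm over its underside; z up, +x to its rear edge. Two through holes 10.4 mm wide at x +50, y +70 and -70 mm from here. On the seat its axes run along the station's (rear to rear).
- plate_grip (a point): Middle of the blue upright grip that stands on the middle of the plate: 12 mm thick (plate x), 70 mm long (plate y), 36 mm high over the plate's top face; this point is half-way up, 21 mm over plate_mid. Same axes as the plate.
- station: Grey tub-like draining station, fixed, 260 (x) x 270 (y) mm, origin on the table under its middle; +x points to its rear, -x to its front (black control panel, orange clips), +y to its left. Two ledges along y on its top (x -68..-50 and +60..+84 mm), 96 mm over the table, carry the plate.
- seat (a point): Middle of the station's top at the height of the ledges (96 mm over the station's origin, same axes): where the middle of the plate's underside comes to rest, with 1.2 mm play, and shifted along y as far as the pin bar is.
- pin_slot (a point): Middle of the pin bar's slot (station x +50 mm) at ledge height. Two rigid brass pins, 8 mm thick, 140 mm apart in y, stand on a dark bar in it; tips 28 mm over the ledges, only the top 1.5 mm bevelled. The bar is clamped up to 12 mm left or right of this point: the pins' midpoint is at x 0 and an unmeasured y of -12..+12 mm, to be found by look or touch.
- clip_left (a joint): Orange spring clip, 26 mm wide, at station y +60 mm. Value in m: 0 at rest, up to 0.012 pushed to the front. Its nose overhangs the seated plate's front edge by 4 mm, 9 mm over the ledges; above, its face slopes (60 deg) up and away to 21 mm. The hung plate's front rests on it, underside 16 mm over the ledges; pressing 5-15 N near that corner snaps it over the plate.
- clip_right (a joint): The same kind of clip at station y -60 mm; value in m, 0 at rest, grows as it is pushed to the front.
- sweets: Steel tray of finished chocolate-dipped sweets, 200 (x) x 120 (y) x 16 mm, loose, at the left of the work area, origin under its middle. To be left alone.
Mind the look-alikes: they are no part of the job. Leave any green look-alike of the part that bears plate_mid alone.

How it is judged (in metres and radians):
At the end, for the whole second after the job is handed in: Plate flat on the ledges over both pins: its middle at most 2.5 mm high, within 6 mm of the seat in station x and 16 mm in y, tilted under 0.03 rad, turned under 0.06 rad from the station; both clips within 2 mm of rest; sweets tray within 15 mm of its start (z of plate_mid in the frame of station between 0.0965 and 0.1015 m and x of plate_mid in the frame of station between -0.006 and 0.006 m and y of plate_mid in the frame of station between -0.016 and 0.016 m and angle between plate_mid's own z axis and vertical below 0.03 rad and angle between the x axis of plate_mid and the x axis of station, either way round below 0.06 rad and value of joint each of clip_left, clip_right below 0.002 m and distance of sweets from where it was at the start of the episode below 0.015 m); the robot touches nothing.
It fails at once if the tray of finished sweets is shifted by more than 15 mm (distance of sweets from where it was at the start of the episode above 0.015 m).
It also fails if it takes over 72 s, if anything falls off the work surface, if the arm or the gripper's body presses on something with over 40 N, if the wrist force passes 120 N, or if a joint passes its speed limit or range.

## Working session

There is one attempt and no reset: what is moved stays moved. The work goes in short steps, Python scripts to look and compute and a tool call to move; the robot and the scene stay as the last step left them, time stands still between calls to the robot, and variables do not carry over. Pictures are saved under pics/ and viewed, and the job is handed in when it is done.

Besides the shell and the picture viewer there is one more tool, called as a command line: name --argument value ..., lists and objects as JSON in quotes. carry_out: Moves the arm, as the interface text tells. Its arguments: {"type":"object","properties":{"series":{"type":"array"},"squeeze":{"type":"number"}},"required":["series"]}

```bash
mkdir -p pics; ls
python3 - <<'E'
from cell import *
import cv2
for n in ("side","top"):
    im=camera(n); cv2.imwrite(f"pics/{n}0.png",im[:,:,::-1]); c=get_calibration(n); print(n,c)
print(read_state())
E
```

```text
pics
side {'intrinsics': array([[469.94657613,   0.        , 317.82749963],
       [  0.        , 469.94657613, 240.11778234],
       [  0.        ,   0.        ,   1.        ]]), 'k1': -0.12215095281061293, 'pose': array([[ 9.93990566e-01, -8.46508778e-02,  6.94044935e-02,
         3.54171814e+02],
       [-1.09458665e-01, -7.61388463e-01,  6.38988583e-01,
        -5.89721981e+02],
       [-1.24716383e-03, -6.42745546e-01, -7.66078721e-01,
         8.96412849e+02],
       [ 0.00000000e+00,  0.00000000e+00,  0.00000000e+00,
         1.00000000e+00]])}
top {'intrinsics': array([[550.16302582,   0.        , 325.29928813],
       [  0.        , 550.16302582, 239.02632151],
       [  0.        ,   0.        ,   1.        ]]), 'k1': 0.011197098352479708, 'pose': array([[ 1.56223207e-02, -9.88674018e-01,  1.49263622e-01,
         2.55743642e+02],
       [-9.99858244e-01, -1.63845196e-02, -3.87798921e-03,
         6.31085221e+01],
       [ 6.27967992e-03, -1.49181880e-01, -9.88789832e-01,
         1.24887898e+03],
       [ 0.00000000e+00,  0.00000000e+00,  0.00000000e+00,
         1.00000000e+00]])}
{'clock': 0.1, 'joints': array([ 1.22340125e+00,  3.00414441e-01,  1.52154295e+00, -7.68916345e-06,
        1.32069177e+00, -6.65678767e-02]), 'qd': array([ 0.00149478, -0.00167435, -0.00192763, -0.00025734,  0.00088646,
        0.00046342]), 'effort': array([ 1.06860763e-03, -5.32635498e+01, -3.53295708e+01,  7.09553459e-02,
        2.33792252e-02,  2.13949733e-05]), 'eef_pos': array([152.33728556, 528.22804994, 204.93353881]), 'eef_rot': array([-3.14053799e+00, -6.28458919e-05,  2.86076732e+00]), 'wrist_force': array([-0.03858791,  0.68171581,  0.3387686 ]), 'moment': array([-0.00563802, -0.01188333,  0.05095994]), 'finger_gap': 94.08882710294138}
```

View pics/side0.png

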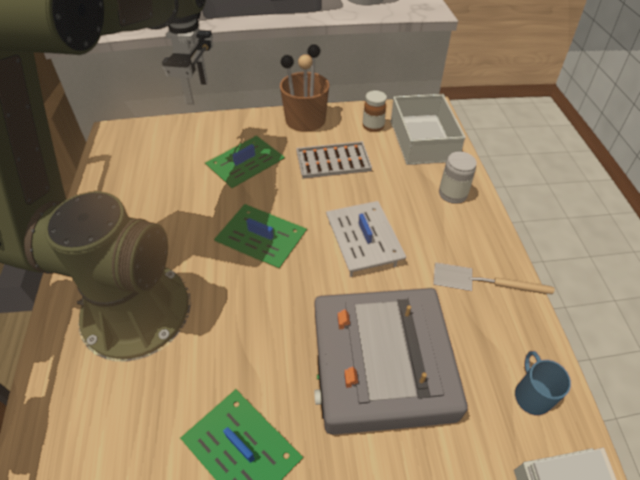

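View pics/top0.png

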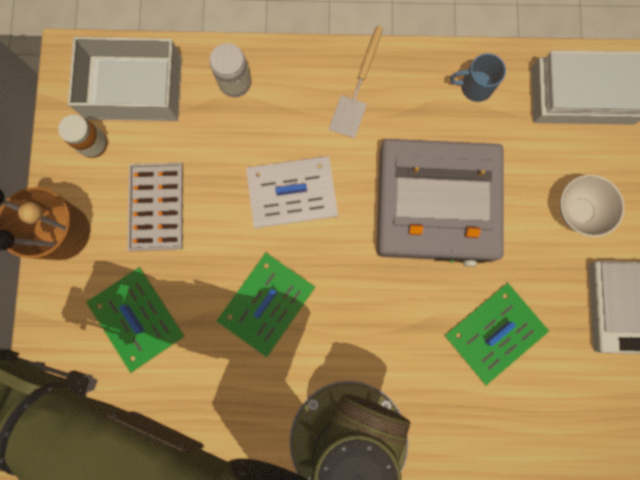

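Run:
```python
import cv2
t=cv2.imread("pics/top0.png"); s=cv2.imread("pics/side0.png")
cv2.imwrite("pics/t1.png",cv2.resize(t[145:240,235:350],None,fx=6,fy=6,interpolation=cv2.INTER_CUBIC))
cv2.imwrite("pics/t2.png",cv2.resize(t[130:270,370:515],None,fx=4,fy=4,interpolation=cv2.INTER_CUBIC))
cv2.imwrite("pics/s2.png",cv2.resize(s[280:435,305:470],None,fx=4,fy=3.8,interpolation=cv2.INTER_CUBIC))
```

```text
(no output)
```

View pics/t1.png

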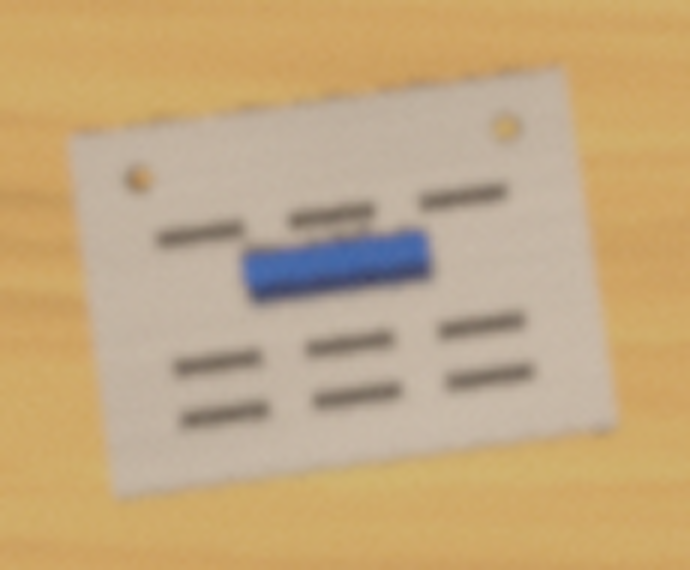

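View pics/t2.png

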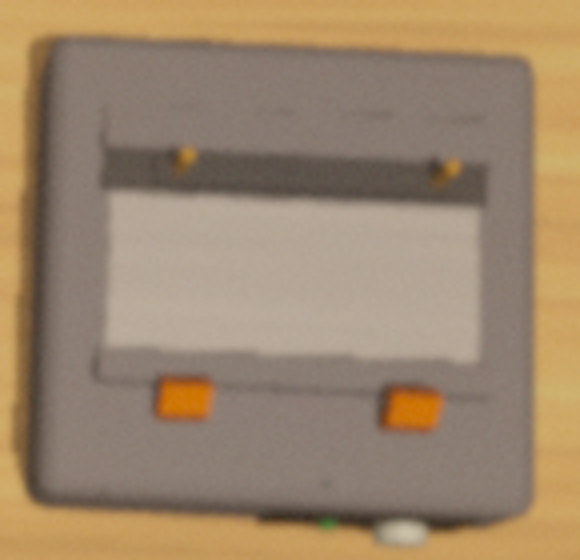

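View pics/s2.png

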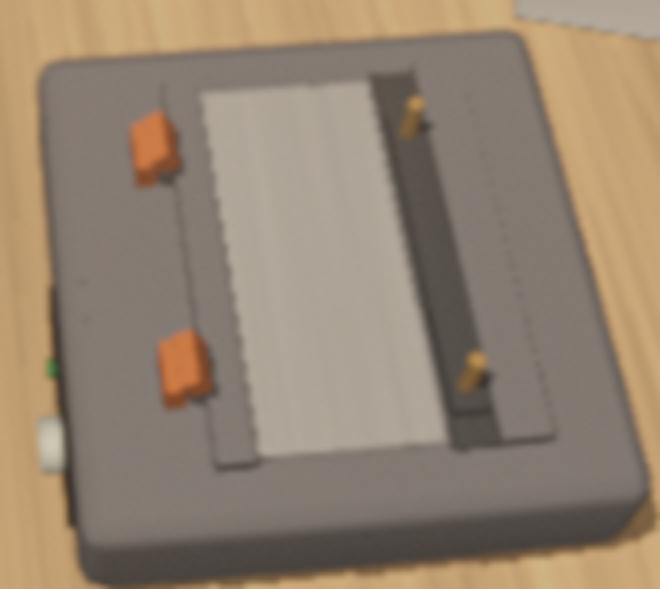

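```bash
cat > h.py <<'E'
import numpy as np, cv2
from cell import *
C={n:get_calibration(n) for n in("side","top")}
def ray(n,px):
    c=C[n];K=c["intrinsics"];k=c["k1"]
    d=np.array([(px[0]-K[0,2])/K[0,0],(px[1]-K[1,2])/K[1,1]]);u=d.copy()
    for _ in range(20): u=d/(1+k*(u@u))
    v=c["pose"][:3,:3]@np.array([u[0],u[1],1]);return c["pose"][:3,3],v/np.linalg.norm(v)
def plane(n,px,z):
    o,v=ray(n,px);return o+v*(z-o[2])/v[2]
def tri(pt,ps):
    A=np.zeros((3,3));b=np.zeros(3);R=[ray("top",pt),ray("side",ps)]
    for o,v in R:
        M=np.eye(3)-np.outer(v,v);A+=M;b+=M@o
    p=np.linalg.solve(A,b);return p,[round(float(np.linalg.norm((np.eye(3)-np.outer(v,v))@(p-o))),2) for o,v in R]
def proj(n,P):
    c=C[n];q=c["pose"][:3,:3].T@(np.asarray(P,float)-c["pose"][:3,3]);u=q[:2]/q[2];u=u*(1+c["k1"]*(u@u));K=c["intrinsics"]
    return np.array([K[0,0]*u[0]+K[0,2],K[1,1]*u[1]+K[1,2]])
def up(p,ox,oy,f,g=None):
    g=g or f; return ((p[0]+.5)/f-.5+ox,(p[1]+.5)/g-.5+oy)
E
python3 - <<'E'
from h import *
np.set_printoptions(precision=1,suppress=True)
L,R=up((139,179),235,145,6),up((507,128),235,145,6)
a,b=plane("top",L,35),plane("top",R,35);print("holes top",a,b,np.linalg.norm(a-b))
cs=[plane("top",up(p,235,145,6),36) for p in((73,135),(565,68),(615,428),(117,498))]
m=np.mean(cs,0);print("corner mid",m,[np.linalg.norm(cs[i]-cs[(i+1)%4]) for i in range(4)])
d=(a-b)/np.linalg.norm(a-b);print("yaw",np.arctan2(-d[0],d[1]))
fx=np.array([d[1],-d[0],0]); print("mid from holes",(a+b)/2-50*fx)
im=cv2.imread("pics/top0.png");hsv=cv2.cvtColor(im,cv2.COLOR_BGR2HSV)
mk=cv2.inRange(hsv,(100,120,50),(130,255,255))[145:240,235:350]
r=cv2.minAreaRect(cv2.findNonZero(mk));print(r)
c=(r[0][0]+235,r[0][1]+145);print("grip",plane("top",c,66))
im=cv2.imread("pics/side0.png");hsv=cv2.cvtColor(im,cv2.COLOR_BGR2HSV)
mk=cv2.inRange(hsv,(100,120,50),(130,255,255))[200:280,320:420]
r=cv2.minAreaRect(cv2.findNonZero(mk));c2=(r[0][0]+320,r[0][1]+200);print("tri",tri(c,c2))
for pt,ps in(((188,153),(415,102)),((454,164),(477,356))):
    pt=up(pt,370,130,4);ps=up(ps,305,280,4,3.8)
    print("pin",tri(pt,ps),plane("top",pt,124),plane("side",ps,124))
for pt in((186,398),(412,408)): print("clip",plane("top",up(pt,370,130,4),117))
for pt,ps in(((104,148),(372,76)),((488,165),(415,68)),((102,187),(0,0)),((485,207),(0,0)),((98,380),(0,0)),((488,399),(0,0))):
    print("slot corner",plane("top",up(pt,370,130,4),96))
E
```

```text
holes top [584.7 213.9  35. ] [607.   75.1  35. ] 140.58537072106623
corner mid [546.4 135.8  36. ] [np.float64(188.18536956401132), np.float64(140.49400199954337), np.float64(187.4871082937399), np.float64(140.71327081814158)]
yaw 0.1596558596031773
mid from holes [546.5 136.6  35. ]
((55.53493881225586, 43.26200866699219), (4.625730037689209, 27.556135177612305), 82.40535736083984)
grip [546.2 136.8  66. ]
tri (array([545.8, 136.8,  67.5]), [0.03, 0.03])
pin (array([ 579.8, -131.4,  125. ]), [0.5, 0.5]) [ 580.6 -131.6  124. ] [ 579.5 -130.9  124. ]
pin (array([ 575.5, -270.8,  127.2]), [0.53, 0.53]) [ 576.9 -271.8  124. ] [ 575.8 -269.6  124. ]
clip [ 450.7 -130.6  117. ]
clip [ 447.3 -248.5  117. ]
slot corner [590.7 -91.   96. ]
slot corner [ 584.7 -298.5   96. ]
slot corner [568.9 -89.9  96. ]
slot corner [ 561.3 -296.2   96. ]
slot corner [463.2 -87.4  96. ]
slot corner [ 456.4 -294.8   96. ]
```

carry_out --series '[{"delta_pos":[50,-50,0],"turn":[0,0,-0.14],"hand":1},{"delta_pos":[90,-90,0],"turn":[0,0,-0.28],"hand":1},{"delta_pos":[130,-130,0],"turn":[0,0,-0.42],"hand":1},{"delta_pos":[170,-170,0],"turn":[0,0,-0.56],"hand":1},{"delta_pos":[210,-210,0],"turn":[0,0,-0.7],"hand":1},{"delta_pos":[250,-250,0],"turn":[0,0,-0.84],"hand":1},{"delta_pos":[290,-290,0],"turn":[0,0,-0.98],"hand":1},{"delta_pos":[330,-330,0],"turn":[0,0,-1.13],"hand":1}]'

```text
clock: 1.1
eef_pos: [483.4, 196.9, 205.3]
eef_rot: [-3.141, -0.0, 1.726]
wrist_force: [0.3, 0.7, 0.6]
finger_gap: 94.1
```

carry_out --series '[{"delta_pos":[40,-40,0],"turn":[0,0,0],"hand":0.6},{"delta_pos":[63.8,-61.6,-20],"turn":[0,0,0],"hand":0.6},{"delta_pos":[63.8,-61.6,-60],"turn":[0,0,0],"hand":0.6},{"delta_pos":[63.8,-61.6,-100],"turn":[0,0,0],"hand":0.6},{"delta_pos":[63.8,-61.6,-130],"turn":[0,0,0],"hand":0.6},{"delta_pos":[63.8,-61.6,-150],"turn":[0,0,0],"hand":0.6},{"delta_pos":[63.8,-61.6,-163],"turn":[0,0,0],"hand":0.6},{"delta_pos":[63.8,-61.6,-163],"turn":[0,0,0],"hand":0.6}]'

```text
clock: 2.1
eef_pos: [545.9, 136.8, 41.8]
eef_rot: [-3.14, 0.0, 1.731]
wrist_force: [0.6, 0.2, -0.0]
finger_gap: 56.7
```

carry_out --series '[{"delta_pos":[0,0,0],"turn":[0,0,0],"hand":0},{"delta_pos":[0,0,0],"turn":[0,0,0],"hand":0},{"delta_pos":[0,0,0],"turn":[0,0,0],"hand":0},{"delta_pos":[0,0,0],"turn":[0,0,0],"hand":0},{"delta_pos":[0,0,0],"turn":[0,0,0],"hand":0},{"delta_pos":[0,0,0],"turn":[0,0,0],"hand":0}]' --squeeze 50

```text
clock: 2.85
eef_pos: [546.3, 136.9, 42.5]
eef_rot: [3.141, -0.0, 1.731]
wrist_force: [0.3, -1.5, 1.5]
finger_gap: 11.9
```

carry_out --series '[{"delta_pos":[0,0,15],"turn":[0,0,0],"hand":0},{"delta_pos":[0,0,50],"turn":[0,0,0],"hand":0},{"delta_pos":[0,0,90],"turn":[0,0,0],"hand":0},{"delta_pos":[0,-20,125],"turn":[0,0,-0.03],"hand":0},{"delta_pos":[-3,-55,130],"turn":[0,0,-0.06],"hand":0},{"delta_pos":[-6,-95,130],"turn":[0,0,-0.09],"hand":0},{"delta_pos":[-9,-135,130],"turn":[0,0,-0.12],"hand":0},{"delta_pos":[-12,-175,130],"turn":[0,0,-0.15],"hand":0}]'

```text
clock: 3.85
eef_pos: [533.7, -39.4, 173.1]
eef_rot: [-3.142, -0.0, 1.58]
wrist_force: [0.6, -0.1, -4.1]
finger_gap: 12.0
```

carry_out --series '[{"delta_pos":[-1,-40,0],"turn":[0,0,-0.01],"hand":0},{"delta_pos":[-2,-80,0],"turn":[0,0,-0.02],"hand":0},{"delta_pos":[-4,-115,0],"turn":[0,0,-0.03],"hand":0},{"delta_pos":[-6,-145,0],"turn":[0,0,-0.04],"hand":0},{"delta_pos":[-6.6,-161.3,-5],"turn":[0,0,-0.04],"hand":0},{"delta_pos":[-6.6,-161.3,-10],"turn":[0,0,-0.04],"hand":0},{"delta_pos":[-6.6,-161.3,-10],"turn":[0,0,-0.04],"hand":0},{"delta_pos":[-6.6,-161.3,-10],"turn":[0,0,-0.04],"hand":0}]'

```text
clock: 4.85
eef_pos: [527.8, -198.6, 162.6]
eef_rot: [-3.142, -0.0, 1.542]
wrist_force: [0.3, -0.7, -4.7]
finger_gap: 12.1
```

Run:
```python
from h import *
for n in ("side","top"):
    im=camera(n)[:,:,::-1]; cv2.imwrite(f"pics/{n}1.png",im)
    if n=="side": cv2.imwrite("pics/s3.png",cv2.resize(im[230:435,300:480],None,fx=4,fy=2.9,interpolation=cv2.INTER_CUBIC))
    else: cv2.imwrite("pics/t3.png",cv2.resize(im[120:270,365:525],None,fx=4,fy=4,interpolation=cv2.INTER_CUBIC))
s=read_state();print(s["eef_pos"],s["eef_rot"],s["wrist_force"],s["moment"])
```

```text
[ 527.82144679 -198.87392365  162.70343289] [3.14127076e+00 8.99832450e-05 1.54166935e+00] [ 0.5310667  -0.0444797  -4.55236026] [-0.10798182  0.07901261 -0.02454228]
```

View pics/s3.png

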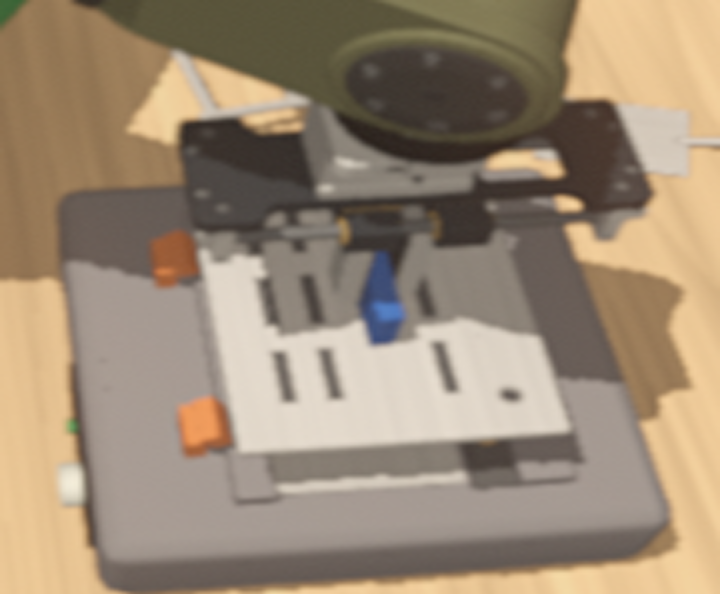

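View pics/t3.png

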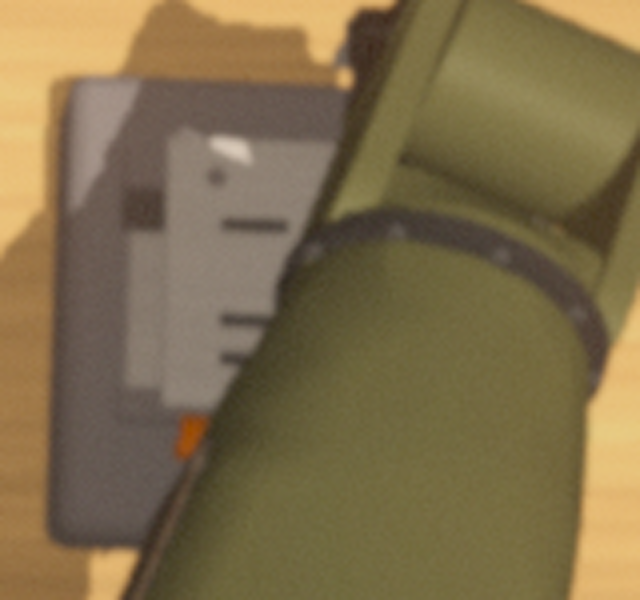

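Run:
```python
from h import *
np.set_printoptions(precision=1,suppress=True)
l=plane("top",up((217,177),365,120,4),155.5);r=plane("side",up((512,396),300,230,4,2.9),155.5)
print(l,r,"pred",)
for y in(70,-70):
    c=np.array([527.8,-198.8]);a=-0.029
    print(c+[50*np.cos(a)-y*np.sin(a),50*np.sin(a)+y*np.cos(a)])
```

```text
[ 580.  -130.9  155.5] [ 576.3 -270.8  155.5] pred
[ 579.8 -130.3]
[ 575.7 -270.2]
```

carry_out --series '[{"delta_pos":[0,0,-12],"turn":[0,0,-0.003],"hand":0},{"delta_pos":[0,0,-22],"turn":[0,0,-0.003],"hand":0},{"delta_pos":[0,0,-24],"turn":[0,0,-0.003],"hand":0},{"delta_pos":[0,0,-26],"turn":[0,0,-0.003],"hand":0},{"delta_pos":[0,0,-27],"turn":[0,0,-0.003],"hand":0},{"delta_pos":[0,0,-28],"turn":[0,0,-0.003],"hand":0},{"delta_pos":[0,0,-28],"turn":[0,0,-0.003],"hand":0}]'

```text
clock: 5.82
eef_pos: [527.6, -199.5, 134.5]
eef_rot: [3.141, 0.0, 1.538]
wrist_force: [0.9, 0.4, -4.1]
finger_gap: 11.5
```

carry_out --series '[{"delta_pos":[0,0,-1],"turn":[0,0,0],"hand":0},{"delta_pos":[0,0,-2],"turn":[0,0,0],"hand":0},{"delta_pos":[0,0,-3],"turn":[0,0,0],"hand":0},{"delta_pos":[0,0,-3],"turn":[0,0,0],"hand":0}]'

```text
clock: 6.32
eef_pos: [527.6, -199.4, 131.3]
eef_rot: [-3.141, -0.0, 1.538]
wrist_force: [-0.4, 0.2, -5.3]
finger_gap: 11.9
```

carry_out --series '[{"delta_pos":[0,0,-1],"turn":[0,0,0],"hand":0},{"delta_pos":[0,0,-2],"turn":[0,0,0],"hand":0},{"delta_pos":[0,0,-3],"turn":[0,0,0],"hand":0},{"delta_pos":[0,0,-4],"turn":[0,0,0],"hand":0},{"delta_pos":[0,0,-5],"turn":[0,0,0],"hand":0},{"delta_pos":[0,0,-5],"turn":[0,0,0],"hand":0}]'

```text
clock: 7.08
eef_pos: [527.6, -199.5, 126.4]
eef_rot: [-3.141, -0.0, 1.538]
wrist_force: [-0.3, 0.1, -5.4]
finger_gap: 11.6
```

Run:
```python
from h import *
for n in ("side","top"):
    im=camera(n)[:,:,::-1]; cv2.imwrite(f"pics/{n}2.png",im)
    if n=="side": cv2.imwrite("pics/s4.png",cv2.resize(im[230:435,300:480],None,fx=4,fy=2.9,interpolation=cv2.INTER_CUBIC))
    else: cv2.imwrite("pics/t4.png",cv2.resize(im[120:270,365:525],None,fx=4,fy=4,interpolation=cv2.INTER_CUBIC))
s=read_state();print(s["eef_pos"],s["eef_rot"],s["wrist_force"],s["moment"])
```

```text
[ 527.63075004 -199.456276    126.44814654] [3.14157606e+00 8.44206222e-06 1.53778930e+00] [ 0.47423698  0.02814876 -4.58180185] [-0.03898551  0.05122001  0.01308424]
```

View pics/s4.png

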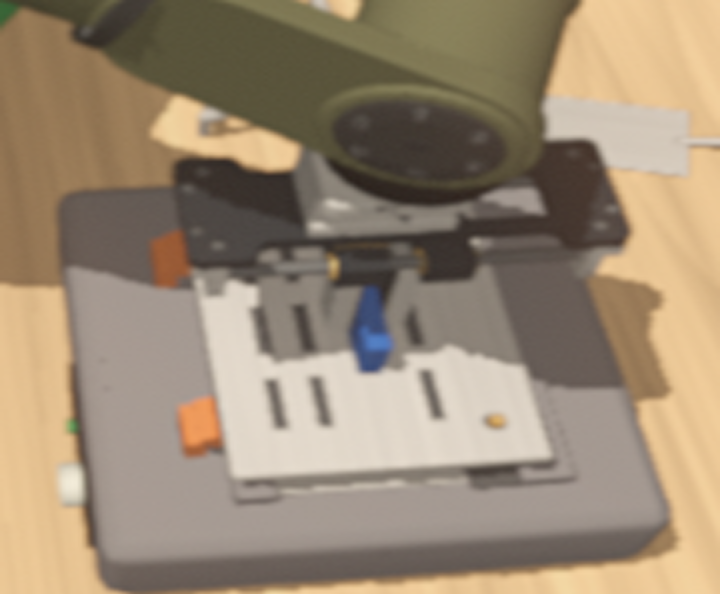

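View pics/t4.png

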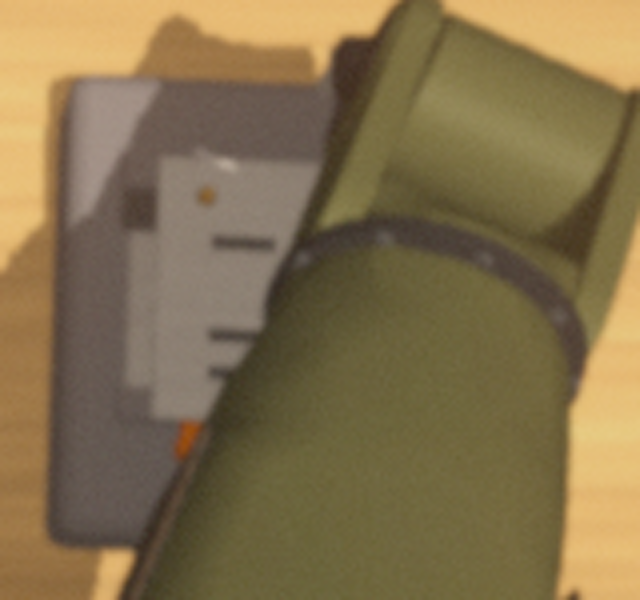

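carry_out --series '[{"delta_pos":[0,0,-1],"turn":[0,0,0],"hand":0},{"delta_pos":[0,0,-2],"turn":[0,0,0],"hand":0},{"delta_pos":[0,0,-2.5],"turn":[0,0,0],"hand":0},{"delta_pos":[0,0,-2.5],"turn":[0,0,0],"hand":0}]'

```text
clock: 7.68
eef_pos: [527.9, -199.5, 124.2]
eef_rot: [3.141, 0.0, 1.538]
wrist_force: [2.9, -0.7, -2.2]
finger_gap: 11.4
```

carry_out --series '[{"delta_pos":[0,0,0],"turn":[0,0,0],"hand":0.2},{"delta_pos":[0,0,0],"turn":[0,0,0],"hand":0.4},{"delta_pos":[0,0,0],"turn":[0,0,0],"hand":0.4},{"delta_pos":[0,0,15],"turn":[0,0,0],"hand":0.4},{"delta_pos":[0,0,40],"turn":[0,0,0],"hand":0.4},{"delta_pos":[0,0,70],"turn":[0,0,0],"hand":0},{"delta_pos":[-55,0,70],"turn":[0,0,0],"hand":0},{"delta_pos":[-115,0,70],"turn":[0,0,0],"hand":0}]'

```text
clock: 8.68
eef_pos: [411.5, -199.4, 194.9]
eef_rot: [3.141, 0.001, 1.539]
wrist_force: [-0.3, -0.6, -0.2]
finger_gap: 11.0
```

Run:
```python
from h import *
for n in ("side","top"):
    im=camera(n)[:,:,::-1]; cv2.imwrite(f"pics/{n}3.png",im)
    if n=="side": cv2.imwrite("pics/s5.png",cv2.resize(im[230:435,300:480],None,fx=4,fy=2.9,interpolation=cv2.INTER_CUBIC))
s=read_state();print(s["eef_pos"],s["eef_rot"],s["wrist_force"],s["joints"])
```

```text
[ 408.81138862 -198.99199159  194.77177092] [-3.14101728e+00  7.46262759e-05  1.53640430e+00] [ 0.6342366  -0.43548023 -0.04491865] [-5.33379190e-01  9.61766746e-02  1.79083707e+00 -3.58593177e-04
  1.25504844e+00 -4.98875713e-01]
```

View pics/s5.png

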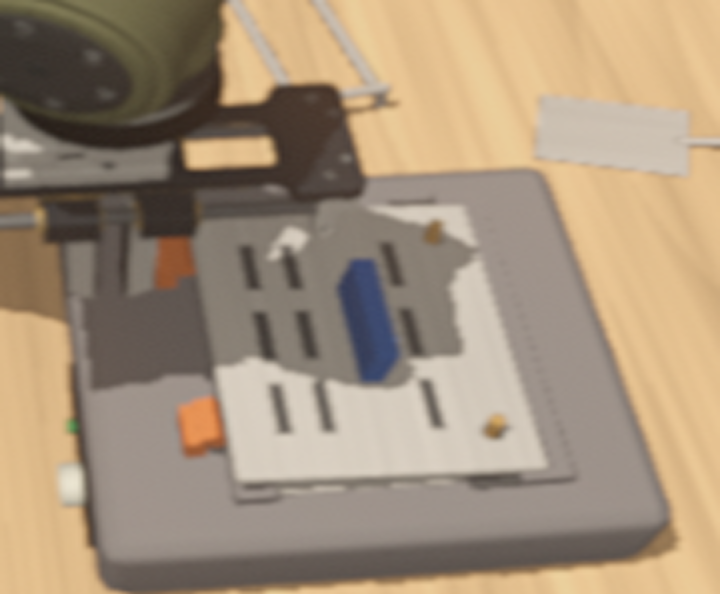

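View pics/top3.png

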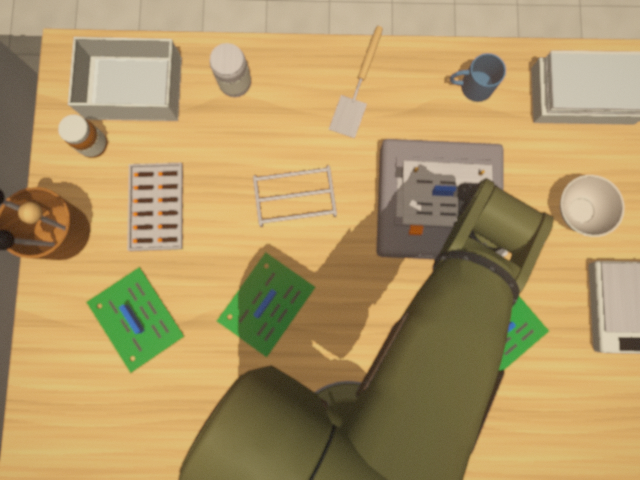

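carry_out --series '[{"delta_pos":[35,35,0],"turn":[0,0,0],"hand":0},{"delta_pos":[69,71.5,-10],"turn":[0,0,0],"hand":0},{"delta_pos":[69,71.5,-40],"turn":[0,0,0],"hand":0},{"delta_pos":[69,71.5,-64],"turn":[0,0,0],"hand":0},{"delta_pos":[69,71.5,-70],"turn":[0,0,0],"hand":0},{"delta_pos":[69,71.5,-74],"turn":[0,0,0],"hand":0},{"delta_pos":[69,71.5,-76],"turn":[0,0,0],"hand":0}]'

```text
clock: 9.65
eef_pos: [482.1, -128.2, 118.7]
eef_rot: [3.14, 0.0, 1.538]
wrist_force: [0.2, -0.9, -0.6]
finger_gap: 0.4
```

carry_out --series '[{"delta_pos":[0,0,-2],"turn":[0,0,0],"hand":0},{"delta_pos":[0,0,-3],"turn":[0,0,0],"hand":0},{"delta_pos":[0,0,-4],"turn":[0,0,0],"hand":0}]'

```text
clock: 10.02
eef_pos: [481.7, -128.0, 114.1]
eef_rot: [3.141, 0.0, 1.538]
wrist_force: [-0.6, 1.0, -0.4]
finger_gap: 0.4
```

carry_out --series '[{"delta_pos":[0,0,-1],"turn":[0,0,0],"hand":0},{"delta_pos":[0,0,-2],"turn":[0,0,0],"hand":0},{"delta_pos":[0,0,-3],"turn":[0,0,0],"hand":0},{"delta_pos":[0,0,-4],"turn":[0,0,0],"hand":0}]'

```text
clock: 10.52
eef_pos: [481.7, -128.0, 110.6]
eef_rot: [3.141, 0.0, 1.538]
wrist_force: [-4.8, 1.4, 9.9]
finger_gap: 0.4
```

carry_out --series '[{"delta_pos":[0,0,-1],"turn":[0,0,0],"hand":0},{"delta_pos":[0,0,-2],"turn":[0,0,0],"hand":0},{"delta_pos":[0,0,-3],"turn":[0,0,0],"hand":0},{"delta_pos":[0,0,-4],"turn":[0,0,0],"hand":0}]'

```text
clock: 11.02
eef_pos: [481.6, -128.0, 106.0]
eef_rot: [3.141, 0.0, 1.538]
wrist_force: [-2.7, -0.7, 2.8]
finger_gap: 0.2
```

carry_out --series '[{"delta_pos":[0,0,-1],"turn":[0,0,0],"hand":0},{"delta_pos":[0,0,-2],"turn":[0,0,0],"hand":0},{"delta_pos":[0,0,-2],"turn":[0,0,0],"hand":0}]'

```text
clock: 11.4
eef_pos: [481.5, -127.9, 103.7]
eef_rot: [-3.141, -0.0, 1.538]
wrist_force: [0.0, -0.6, -0.0]
finger_gap: 0.7
```

carry_out --series '[{"delta_pos":[0,0,-1],"turn":[0,0,0],"hand":0},{"delta_pos":[0,0,-2],"turn":[0,0,0],"hand":0},{"delta_pos":[0,0,-2],"turn":[0,0,0],"hand":0}]'

```text
clock: 11.78
eef_pos: [481.6, -127.9, 102.3]
eef_rot: [3.141, 0.0, 1.538]
wrist_force: [-2.0, 1.7, 5.7]
finger_gap: 0.4
```

carry_out --series '[{"delta_pos":[0,0,-1],"turn":[0,0,0],"hand":0},{"delta_pos":[0,0,-1],"turn":[0,0,0],"hand":0},{"delta_pos":[0,0,15],"turn":[0,0,0],"hand":0},{"delta_pos":[0,0,40],"turn":[0,0,0],"hand":0},{"delta_pos":[-10,-50,60],"turn":[0,0,0],"hand":0},{"delta_pos":[-10,-100,60],"turn":[0,0,0],"hand":0},{"delta_pos":[-3.6,-124,50],"turn":[0,0,0],"hand":0},{"delta_pos":[-3.6,-124,30],"turn":[0,0,0],"hand":0}]'

```text
clock: 12.78
eef_pos: [478.4, -253.8, 132.5]
eef_rot: [3.14, 0.001, 1.536]
wrist_force: [-0.1, -0.0, -0.6]
finger_gap: 0.6
```

carry_out --series '[{"delta_pos":[0,0,-8],"turn":[0,0,0],"hand":0},{"delta_pos":[0,0,-13],"turn":[0,0,0],"hand":0},{"delta_pos":[0,0,-15],"turn":[0,0,0],"hand":0},{"delta_pos":[0,0,-17],"turn":[0,0,0],"hand":0},{"delta_pos":[0,0,-18],"turn":[0,0,0],"hand":0},{"delta_pos":[0,0,-19],"turn":[0,0,0],"hand":0},{"delta_pos":[0,0,-20],"turn":[0,0,0],"hand":0}]'

```text
clock: 13.65
eef_pos: [478.0, -252.0, 112.0]
eef_rot: [3.141, 0.0, 1.538]
wrist_force: [-0.8, 0.2, 0.2]
finger_gap: 0.6
```

carry_out --series '[{"delta_pos":[0,0,-1],"turn":[0,0,0],"hand":0},{"delta_pos":[0,0,-2],"turn":[0,0,0],"hand":0},{"delta_pos":[0,0,-3],"turn":[0,0,0],"hand":0},{"delta_pos":[0,0,-4],"turn":[0,0,0],"hand":0}]'

```text
clock: 14.15
eef_pos: [478.0, -251.9, 107.9]
eef_rot: [-3.142, -0.0, 1.538]
wrist_force: [0.1, -0.2, -0.2]
finger_gap: 0.5
```

carry_out --series '[{"delta_pos":[0,0,-1],"turn":[0,0,0],"hand":0},{"delta_pos":[0,0,-2],"turn":[0,0,0],"hand":0},{"delta_pos":[0,0,-3],"turn":[0,0,0],"hand":0},{"delta_pos":[0,0,-4],"turn":[0,0,0],"hand":0}]'

```text
clock: 14.65
eef_pos: [478.0, -251.9, 103.9]
eef_rot: [3.142, 0.0, 1.538]
wrist_force: [0.5, 0.2, -0.5]
finger_gap: 0.5
```

carry_out --series '[{"delta_pos":[0,0,-1],"turn":[0,0,0],"hand":0},{"delta_pos":[0,0,-2],"turn":[0,0,0],"hand":0},{"delta_pos":[0,0,-3],"turn":[0,0,0],"hand":0},{"delta_pos":[0,0,-3],"turn":[0,0,0],"hand":0}]'

```text
clock: 15.15
eef_pos: [478.1, -252.0, 102.2]
eef_rot: [3.141, 0.0, 1.538]
wrist_force: [-6.2, 3.2, 15.1]
finger_gap: 0.5
```

carry_out --series '[{"delta_pos":[0,0,-0.5],"turn":[0,0,0],"hand":0},{"delta_pos":[0,0,-1],"turn":[0,0,0],"hand":0},{"delta_pos":[0,0,-1],"turn":[0,0,0],"hand":0}]'

```text
clock: 15.52
eef_pos: [478.1, -252.0, 102.1]
eef_rot: [3.141, 0.001, 1.538]
wrist_force: [-10.7, 6.3, 26.0]
finger_gap: 0.0
```

Firm stop at 102 mm, which is the seated height. I'll retreat clear and look.

carry_out --series '[{"delta_pos":[0,0,10],"turn":[0,0,0],"hand":0},{"delta_pos":[0,0,40],"turn":[0,0,0],"hand":0},{"delta_pos":[0,0,80],"turn":[0,0,0],"hand":0},{"delta_pos":[-20,40,110],"turn":[0,0,0],"hand":0},{"delta_pos":[-40,90,120],"turn":[0,0,0],"hand":0},{"delta_pos":[-60,150,120],"turn":[0,0,0],"hand":0},{"delta_pos":[-80,210,120],"turn":[0,0,0],"hand":0},{"delta_pos":[-80,270,120],"turn":[0,0,0],"hand":0}]'

```text
clock: 16.52
eef_pos: [397.0, 19.5, 220.5]
eef_rot: [3.14, 0.0, 1.537]
wrist_force: [1.3, -0.5, -0.1]
finger_gap: 0.1
```

carry_out --series '[{"delta_pos":[0,50,0],"turn":[0,0,0],"hand":0},{"delta_pos":[0,100,0],"turn":[0,0,0],"hand":0},{"delta_pos":[0,120,0],"turn":[0,0,0],"hand":0},{"delta_pos":[0,120,0],"turn":[0,0,0],"hand":0}]'

```text
clock: 17.02
eef_pos: [397.8, 138.9, 220.0]
eef_rot: [-3.142, 0.0, 1.54]
wrist_force: [-0.8, -0.4, 0.4]
finger_gap: 0.3
```

Run:
```python
from h import *
for n in ("side","top"):
    im=camera(n)[:,:,::-1]; cv2.imwrite(f"pics/{n}4.png",im)
    if n=="side": cv2.imwrite("pics/s6.png",cv2.resize(im[280:435,305:470],None,fx=4,fy=3.8,interpolation=cv2.INTER_CUBIC))
    else: cv2.imwrite("pics/t6.png",cv2.resize(im[130:270,370:515],None,fx=4,fy=4,interpolation=cv2.INTER_CUBIC))
```

```text
(no output)
```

View pics/s6.png

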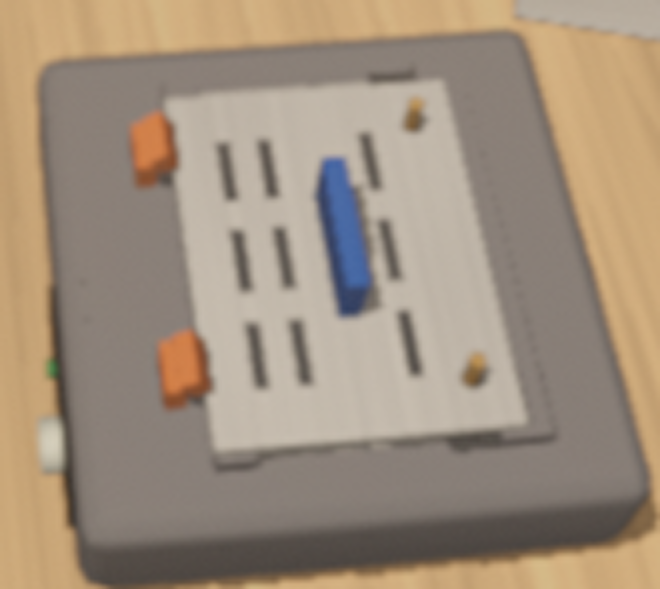

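View pics/t6.png

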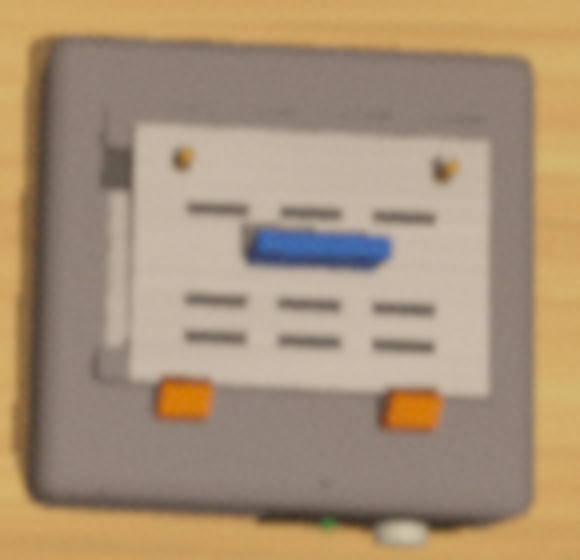

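Run:
```python
from h import *
np.set_printoptions(precision=2,suppress=True)
for n in("top","side"):
    r={}
    for k in(0,4):
        im=cv2.imread(f"pics/{n}{k}.png")
        roi=(slice(130,270),slice(370,515)) if n=="top" else (slice(280,435),slice(305,470))
        hsv=cv2.cvtColor(im[roi],cv2.COLOR_BGR2HSV);m=cv2.inRange(hsv,(3,170,120),(14,255,255))
        _,_,st,ce=cv2.connectedComponentsWithStats(m)
        print(n,k,"clips",[(ce[i],st[i][4]) for i in range(1,len(st)) if st[i][4]>20])
        r[k]=im
    a=cv2.absdiff(r[0],r[4]); R=a[155:260,120:190] if n=="top" else a[140:180,295:375]
    print("sweets diff",R.mean(),R.max())
# plate corners: top & side
P=[]
for pt,ps in(((135,124),(443,80)),((491,141),(526,425)),((489,396),(215,453)),((131,381),(166,98))):
    p,e=tri(up(pt,370,130,4),up(ps,305,280,4,3.8));P.append(p);print(p,e)
P=np.array(P);print(P.mean(0)); y=(P[0]+P[3]-P[1]-P[2]);print("yaw",np.arctan2(-y[0],y[1]))
```

```text
top 0 clips [(array([44.86, 97.61]), np.int32(28)), (array([100.82, 100.56]), np.int32(39))]
top 4 clips [(array([100.62, 101.47]), np.int32(34))]
sweets diff 4.228707482993197 19
side 0 clips [(array([45.91, 97.71]), np.int32(68))]
side 4 clips []
sweets diff 18.266041666666666 156
[ 602.51 -106.86  103.03] [0.25, 0.25]
[ 595.27 -297.87  104.3 ] [0.34, 0.34]
[ 456.82 -293.38  102.42] [0.07, 0.07]
[ 462.04 -103.57  105.72] [0.82, 0.82]
[ 529.16 -200.42  103.87]
yaw -0.03270071270690202
```

Run:
```python
from h import *
np.set_printoptions(precision=2,suppress=True)
for n in("top","side"):
    for k in(0,4):
        im=cv2.imread(f"pics/{n}{k}.png")
        roi=(slice(220,250),slice(400,490)) if n=="top" else (slice(300,400),slice(330,365))
        hsv=cv2.cvtColor(im[roi],cv2.COLOR_BGR2HSV);m=cv2.inRange(hsv,(2,140,90),(16,255,255))
        _,_,st,ce=cv2.connectedComponentsWithStats(m)
        print(n,k,"clips",[(ce[i],st[i]) for i in range(1,len(st)) if st[i][4]>20])
a,b=[cv2.imread(f"pics/side{k}.png")[305:395,325:370] for k in(0,4)]
cv2.imwrite("pics/cmp.png",cv2.resize(np.hstack([a,b]),None,fx=6.5,fy=6.5,interpolation=cv2.INTER_CUBIC))
```

```text
top 0 clips [(array([15.35,  9.34]), array([ 9,  4, 14, 11, 97], dtype=int32)), (array([72.45, 11.81]), array([ 65,   7,  16,  11, 121], dtype=int32))]
top 4 clips [(array([15.52,  9.47]), array([ 9,  5, 14, 10, 98], dtype=int32)), (array([72.54, 12.29]), array([ 65,   8,  16,  10, 112], dtype=int32))]
side 0 clips [(array([12.97, 18.49]), array([  8,  10,  12,  18, 148], dtype=int32)), (array([20.45, 76.58]), array([ 15,  68,  13,  19, 183], dtype=int32))]
side 4 clips [(array([12.69, 18.44]), array([  8,  10,  11,  18, 137], dtype=int32)), (array([20.12, 76.67]), array([ 15,  68,  12,  19, 171], dtype=int32))]
```

View pics/cmp.png

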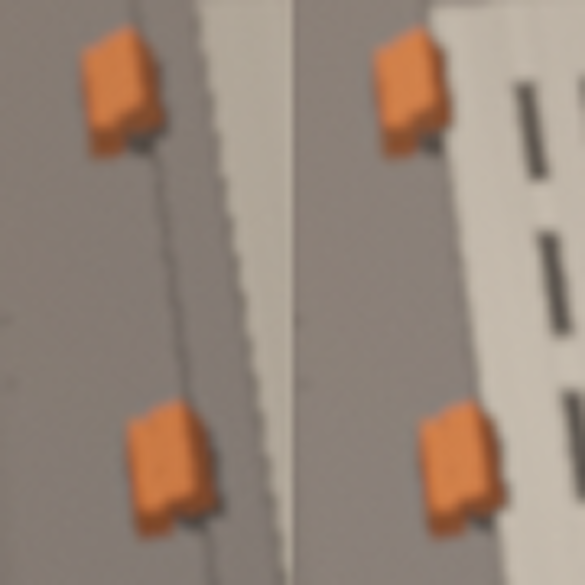

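View pics/side4.png

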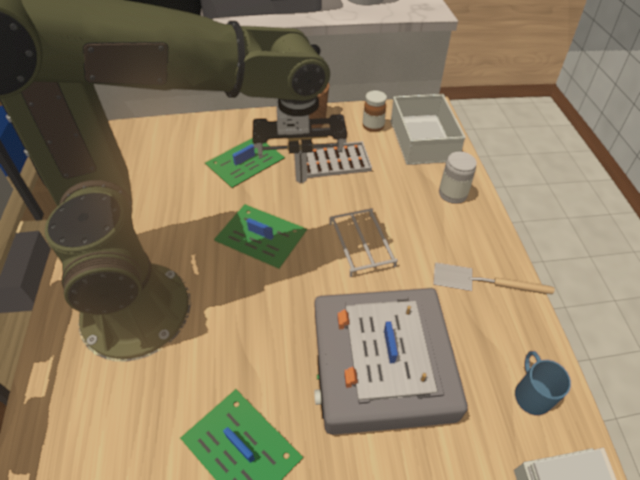

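carry_out --series '[{"delta_pos":[0,-60,0],"turn":[0,0,0],"hand":0},{"delta_pos":[10,-120,0],"turn":[0,0,0],"hand":0},{"delta_pos":[40,-180,0],"turn":[0,0,0],"hand":0},{"delta_pos":[70,-230,-10],"turn":[0,0,0],"hand":0},{"delta_pos":[83.6,-266,-40],"turn":[0,0,0],"hand":0},{"delta_pos":[83.6,-266,-80],"turn":[0,0,0],"hand":0},{"delta_pos":[83.6,-266,-105],"turn":[0,0,0],"hand":0},{"delta_pos":[83.6,-266,-108],"turn":[0,0,0],"hand":0}]'

```text
clock: 18.12
eef_pos: [480.5, -128.8, 110.8]
eef_rot: [-3.139, -0.001, 1.536]
wrist_force: [0.6, 0.4, -0.2]
finger_gap: 0.4
```

carry_out --series '[{"delta_pos":[0,0,-3],"turn":[0,0,0],"hand":0},{"delta_pos":[0,0,-6],"turn":[0,0,0],"hand":0},{"delta_pos":[0,0,-8],"turn":[0,0,0],"hand":0},{"delta_pos":[0,0,-8],"turn":[0,0,0],"hand":0}]'

```text
clock: 18.62
eef_pos: [481.7, -127.9, 104.1]
eef_rot: [3.141, 0.0, 1.538]
wrist_force: [0.2, 0.1, -0.6]
finger_gap: 0.4
```

carry_out --series '[{"delta_pos":[0,0,-1],"turn":[0,0,0],"hand":0},{"delta_pos":[0,0,-2],"turn":[0,0,0],"hand":0},{"delta_pos":[0,0,-3],"turn":[0,0,0],"hand":0},{"delta_pos":[0,0,-3],"turn":[0,0,0],"hand":0}]'

```text
clock: 19.12
eef_pos: [481.8, -128.0, 102.2]
eef_rot: [3.141, 0.0, 1.538]
wrist_force: [-6.8, 1.9, 16.1]
finger_gap: 0.5
```

carry_out --series '[{"delta_pos":[0,0,10],"turn":[0,0,0],"hand":0},{"delta_pos":[0,0,40],"turn":[0,0,0],"hand":0},{"delta_pos":[0,0,80],"turn":[0,0,0],"hand":0},{"delta_pos":[50,-35,80],"turn":[0,0,0],"hand":0},{"delta_pos":[95,-73,80],"turn":[0,0,0],"hand":0},{"delta_pos":[95,-73,60],"turn":[0,0,0],"hand":0},{"delta_pos":[95,-73,30],"turn":[0,0,0],"hand":0},{"delta_pos":[95,-73,15],"turn":[0,0,0],"hand":0}]'

```text
clock: 20.12
eef_pos: [576.2, -200.8, 114.5]
eef_rot: [-3.14, -0.001, 1.538]
wrist_force: [0.4, 0.1, 0.1]
finger_gap: 0.5
```

carry_out --series '[{"delta_pos":[0,0,-4],"turn":[0,0,0],"hand":0},{"delta_pos":[0,0,-8],"turn":[0,0,0],"hand":0},{"delta_pos":[0,0,-10],"turn":[0,0,0],"hand":0},{"delta_pos":[0,0,-12],"turn":[0,0,0],"hand":0},{"delta_pos":[0,0,-12],"turn":[0,0,0],"hand":0}]'

```text
clock: 20.75
eef_pos: [576.7, -201.0, 104.1]
eef_rot: [3.141, 0.0, 1.538]
wrist_force: [0.2, 0.2, -0.2]
finger_gap: 0.3
```

carry_out --series '[{"delta_pos":[0,0,-1],"turn":[0,0,0],"hand":0},{"delta_pos":[0,0,-2],"turn":[0,0,0],"hand":0},{"delta_pos":[0,0,-3],"turn":[0,0,0],"hand":0},{"delta_pos":[0,0,-3],"turn":[0,0,0],"hand":0}]'

```text
clock: 21.25
eef_pos: [576.7, -201.0, 102.2]
eef_rot: [3.141, 0.0, 1.538]
wrist_force: [-5.9, 1.3, 11.5]
finger_gap: 0.4
```

The rear also stops at 102.2 mm, so the plate is flat. I'll retreat, take a last look and hand in.

carry_out --series '[{"delta_pos":[0,0,10],"turn":[0,0,0],"hand":0},{"delta_pos":[0,0,50],"turn":[0,0,0],"hand":0},{"delta_pos":[0,0,100],"turn":[0,0,0],"hand":0},{"delta_pos":[-40,40,120],"turn":[0,0,0],"hand":0},{"delta_pos":[-80,90,120],"turn":[0,0,0],"hand":0},{"delta_pos":[-120,140,120],"turn":[0,0,0],"hand":0},{"delta_pos":[-160,190,120],"turn":[0,0,0],"hand":0},{"delta_pos":[-180,240,120],"turn":[0,0,0],"hand":0}]'

```text
clock: 22.25
eef_pos: [395.1, 40.1, 221.5]
eef_rot: [3.14, -0.0, 1.537]
wrist_force: [1.0, -0.2, 0.5]
finger_gap: 0.3
```

carry_out --series '[{"delta_pos":[0,0,0],"turn":[0,0,0],"hand":0},{"delta_pos":[0,0,0],"turn":[0,0,0],"hand":0},{"delta_pos":[0,0,0],"turn":[0,0,0],"hand":0},{"delta_pos":[0,0,0],"turn":[0,0,0],"hand":0}]'

```text
clock: 22.75
eef_pos: [396.9, 38.3, 220.8]
eef_rot: [-3.141, 0.0, 1.536]
wrist_force: [0.1, 0.0, 0.3]
finger_gap: 0.3
```

Run:
```python
from h import *
im=camera("top")[:,:,::-1]; cv2.imwrite("pics/top5.png",im)
```

```text
(no output)
```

View pics/top5.png

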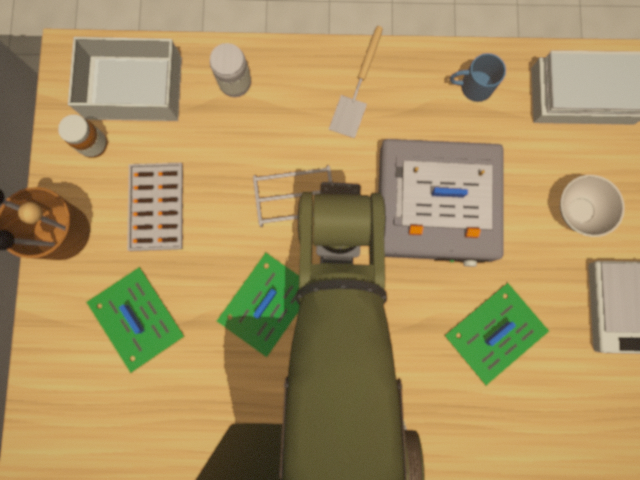

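The picture shows the plate seated with pins through its holes at about (416,169) and (481,171). The clips are over its front edge at (416,230) and (473,232), the sweets tray is unmoved at (156,207), and the arm is clear.

```bash
python3 -c "
from cell import *
print(sign_off())"
```

```text
the job is handed in; nothing more can be done
None
```

The aluminium plate is hung over both brass pins, clipped down at the front and lying flat. I handed the job in at about 23 s of the 72 s allowed.

**What I did:** I located the plate, pins and clips in the two pictures and gripped the blue handle. I lined the holes up with the pins and lowered the plate until it met the clips. After letting go, I pressed the left front corner. The right front corner met no resistance until full depth, so that press seems to have snapped both clips at once.

**Last checks:**
- **Flat and home:** touching the plate at the left front, right front and rear middle gave a top face at 102.1–102.3 mm each time, against 102 mm expected. The wrist force at these touches was 11–26 N.
- **Pins and clips:** the last picture shows both pins through the holes. The clips were back within about half a pixel of their rest position (about 1 mm). I measured this before the last left-front and rear touches, and only checked by eye after.
- **Turn:** the plate's turn is about -0.033 rad. I measured the station at about -0.031 rad.
- **Sweets tray:** it sits where it did at the start in the top pictures.

**What disagreed:** working out the left front corner's height from the pictures gave 105.7 mm, with a poor fit between the two views. Pressing that corner again stopped at 102.2 mm, so I put the higher figure down to picture error.

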